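# Square a resin-cast sherd block into a fenced board and hold it

### The job

Put the resin block on the squaring board, long side along the left fence and with the end that shows the sherd toward the far fence, and press it into the corner against the sprung pins until it sits flat on the plate and bears on both fences at once. Press firmly but do not ram it, leave the film can, the loose sherd and the marker pen where they are, and finish while still holding the block pressed there: the pins push back, so do not let go.

Things in the scene. Friction and masses are not known exactly. Their poses are not given: they have to be found in the camera images.
- board: squaring board, fixed: a grey, smooth plate 190 (x) x 160 (y) x 8 mm with tick marks and two low aluminium fences that form a corner at its +x, +y edges; Origin: centre of its underside, on the worktop; x toward the far fence, y toward the left fence, z up. A block seated in the corner has its origin at x = 43, y = 45, z = 8 mm here, its axes parallel to the board's
- far_fence: aluminium bar 12 x 135 mm, 12 mm high, fixed on the plate along the board's y; origin at the centre of its underside. Its inner face is the plane x = 83 mm of the board, its top 20 mm above the worktop. A small brass pin pokes out of it toward the block
- left_fence: aluminium bar 165 x 12 mm, 12 mm high, fixed on the plate along the board's x; origin at the centre of its underside. Its inner face is the plane y = 68 mm of the board, its top 20 mm above the worktop. A small brass pin pokes out of it toward the block
- far_pin (a joint): travel (m) of the round-nosed brass pin, 5 mm thick, in the far fence, 6 mm above the plate at board y = 45 mm. 0: standing 4 mm proud; 0.004: pressed flush with the fence face. Spring: 1 N at 0, 3 N when flush
- left_pin (a joint): the same pin in the left fence, at board x = 43 mm. 0: standing 4 mm proud; 0.004: flush. Spring: 1 N at 0, 3 N when flush
- block: loose honey-coloured resin block 80 (x) x 46 (y) x 50 (z) mm, 0.2 to 0.35 kg, on the worktop; a brown potsherd is cast into its top near one end. Origin: centre of its underside; x along the 80 mm side toward the end with the sherd, z up. Gripped across its 46 mm width with the fingertips more than 12 mm above its underside, the fingers clear the fences
- film_can: loose small pale grey film can with a grey lid, 34 mm across, 51 mm high, standing; origin: centre of its underside. Leave alone
- loose_sherd: loose flat grey-brown potsherd 70 x 47 x 14 mm, lying on the worktop; origin: centre of its underside. Leave alone
- marker_pen: loose white marker pen with a black cap, 135 mm long, 17 mm thick, lying along its y; origin: centre of its underside. Leave alone
- block_sherd (a point): point on the block's top (50 mm above its underside), 19 mm from the middle toward +x: the middle of the cast sherd, which is 27 x 37 mm and stands up to 4 mm above the top

How it is judged:
At the end, for the whole second after the job is handed in: Through the last second the robot still presses the block (over 1.5 N) and it bears on each fence with over 1.5 N, pins not counted; origin within 2.5 mm of the seated place in x, y and height, square and upright within 0.05 rad, sherd end at the far fence, at rest (contact force between block and far_fence above 1.5 N and contact force between block and left_fence above 1.5 N and contact force between any of the fingers, the arm and block above 1.5 N and x of block in the frame of board between 0.0405 and 0.0455 m and y of block in the frame of board between 0.0425 and 0.0475 m and z of block in the frame of board between 0.0055 and 0.0105 m and angle between the x axis of block and the x axis of board, either way round below 0.05 rad and x of block_sherd in the frame of board above 0.055 m and angle between block's own z axis and vertical below 0.05 rad and linear speed of block below 0.01 m/s); the arm keeps its last pose, push and grip.
It fails at once if the block is rammed against a fence (more than 60 N) (contact force between block and far_fence above 60 N or contact force between block and left_fence above 60 N).
It fails at once if the film can, the loose sherd or the marker pen is moved more than 30 mm (distance of any of film_can, loose_sherd, marker_pen from where it was at the start of the episode above 0.03 m).
It also fails if it takes over 56 s, if anything falls off the work surface, if the arm or the gripper's body presses on something with over 40 N, if the wrist force passes 120 N, or if a joint passes its speed limit or range.

### The arm

A 6-joint arm with a two-finger parallel gripper is mounted at the origin on the work surface; the furniture and walls round the work are solid. World frame = base frame: x ahead of the robot, y to its left, z up, the work surface at z = 0. Lengths are in m, angles in rad, forces in N, time in s.
With the tool pointing down it reaches from about 0.275 to 0.725 m from the base axis. Payload 5.6 kg.
Tool frame: the origin (TCP) lies midway between the tips of the shut fingers; the grasp point (between the pads) lies 19 mm behind it (bot.grasp_offset is the distance from the TCP to the grasp point, in m); z points along the fingers, y is the direction in which the jaws open and shut (so a half turn about z gives the same grasp; the last joint's range is limited). The gripper opens to 85 mm and grips with 20 to 120 N. Pads are 22 mm wide; open, the fingers measure 114 mm over their backs; the gripper's body (76 mm by 85 mm) begins 54 mm behind the grasp point. The pads swing forward as they close: fully open they stand 13 mm farther back than shut.
Start: joints at [1.399, 0.255, 0.108, 0, -1.424, -0.285], TCP at [0.243, 0.494, 0.231] pointing down, gripper open.
Joint ranges: [-2.95, 2.95], [-1.21, 1.97], [-1.09, 1.5], [-2.87, 1.71], [-2.94, -0.07], [-3.05, 3.05]. Speed limits (rad/s): [2.57, 2.57, 3.14, 3.14, 3.14, 3.14].

### API

Orientations are given as a unit quaternion [x, y, z, w].
In Python, from cell import bot gives the robot as it stands.
- The arm moves only by the tool step_arm, never from a script. Its argument "plan" is text: rows parted by semicolons, each of 7 numbers parted by spaces: the shift along the tool's x, y, z each as a share of 100 cm, from -1 to 1, then the turn, a rotation vector about the tool's x, y, z each as a share of 45 degrees, from -1 to 1, then the gripper command: -1 is shut, 1 is fully open, values between are in proportion. A call has 1 to 8 rows; each row is the pose to reach, as a shift and turn from the pose commanded when the call began, along the tool's axes at that moment; what a row does not reach only later rows make up. A row lasts 1/12 s, in which the tool goes at most 41.7 mm and 7.16 degrees, less where a joint would pass 70% of its speed; a pose out of reach is approached as far as the arm can. A call with a number of a shift or a turn outside -1 to 1 is refused whole. A call with a gripper value outside its range is refused whole. The fingers move at their own pace and stop on an object; "squeeze" is the grip in N (left out, the last holds). Time passes only in rows, so rows that repeat a pose let the fingers close. It gives the time, the measured TCP pose, the force and the opening at its end, in the units of the state.
- bot.observe(): the state, without advancing time (a new reading comes with each control period).
- bot.get_image(name): name is "scene" or "top" or "wrist"; returns a dict with "color" (420x560x3 uint8, red, green, blue), "intrinsics" (3x3 intrinsics, pixels), "xyz" and "rotation" of the camera in the world; the wrist camera has in their place "mount" (4x4, takes a point from camera to tool coordinates, whose origin is the TCP and whose axes are the flange's). Camera axes: x right, y down, z forward; pixel columns grow to the right and rows downward; lengths in m; the calibration is good to about 2 mm. A picture is of the moment at which its call begins: read the wrist's pose just before it. There is no depth.
- bot.close_job(): hands the job in, once; it reports no verdict.
The state is a dict: "time_s": time; "q": joint angles; "qd": joint speeds; "joint_torque": joint torques, N m; "ee_pos": TCP position; "eef_rot": TCP orientation; "ft_force": force on the tool from outside, world axes, zero at the start; "moment": the same for the moment, N m; "opening": finger opening in m.
Only numpy, scipy, OpenCV 4.12 (cv2) and the standard library are available. Lean on these libraries where they do the work, as an engineer would, in place of code of your own. Each camera call takes 0.05 s, during which the arm holds its last target.

## Working session

There is one attempt and no reset: what is moved stays moved. The work goes in short steps, Python scripts to look and compute and a tool call to move; the robot and the scene stay as the last step left them, time stands still between calls to the robot, and variables do not carry over. Pictures are saved under pics/ and viewed, and the job is handed in when it is done.

Besides the shell and the picture viewer there is one more tool, called as name(argument=value, ...) on one line, values as JSON. step_arm: Moves the arm, as the interface text tells. Its arguments: {"type":"object","properties":{"plan":{"type":"string"},"squeeze":{"type":"number"}},"required":["plan"]}

```bash
mkdir -p pics; python3 - <<'E'
from cell import bot
import cv2,json
s=bot.observe(); print({k:s[k] for k in('time_s','q','ee_pos','eef_rot','ft_force','opening')}, bot.grasp_offset)
for n in('scene','top','wrist'):
    r=bot.get_image(n); cv2.imwrite(f'pics/{n}0.png',r['color'][:,:,::-1])
    print(n,{k:v for k,v in r.items() if k!='color'})
E
```

```text
{'time_s': 0.0, 'q': array([ 1.39860643e+00,  2.55744998e-01,  1.06984769e-01, -4.73012433e-04,
       -1.42388166e+00, -2.84567243e-01]), 'ee_pos': array([0.242317  , 0.49318848, 0.23038928]), 'eef_rot': array([ 9.74026436e-01, -2.26432322e-01, -1.81734570e-04,  9.34463258e-04]), 'ft_force': array([0.30587919, 0.42371075, 0.34615645]), 'opening': 0.08553468633136684} 0.0187
scene {'intrinsics': array([[504.30940064,   0.        , 276.49365969],
       [  0.        , 504.30940064, 207.19700046],
       [  0.        ,   0.        ,   1.        ]]), 'xyz': array([0.02498372, 0.95330922, 0.62905401]), 'rotation': array([-0.21775525,  0.82617533, -0.50642781,  0.11639526])}
top {'intrinsics': array([[534.91178277,   0.        , 284.32831315],
       [  0.        , 534.91178277, 206.97887922],
       [  0.        ,   0.        ,   1.        ]]), 'xyz': array([ 0.20508324, -0.02442658,  1.70696135]), 'rotation': array([-0.68229421,  0.72324488, -0.07956158,  0.0711436 ])}
wrist {'intrinsics': array([[321.99860486,   0.        , 279.08237103],
       [  0.        , 321.99860486, 212.84406642],
       [  0.        ,   0.        ,   1.        ]]), 'mount': array([[ 6.51970700e-04, -9.63559372e-01, -2.67493760e-01,
         6.51249392e-02],
       [ 9.99999587e-01,  7.97743789e-04, -4.36283348e-04,
         1.10038712e-03],
       [ 6.33776394e-04, -2.67493365e-01,  9.63559494e-01,
        -1.42708625e-01],
       [ 0.00000000e+00,  0.00000000e+00,  0.00000000e+00,
         1.00000000e+00]])}
```

View pics/scene0.png

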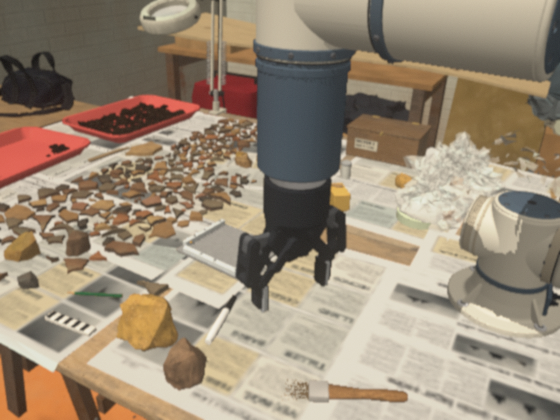

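View pics/top0.png

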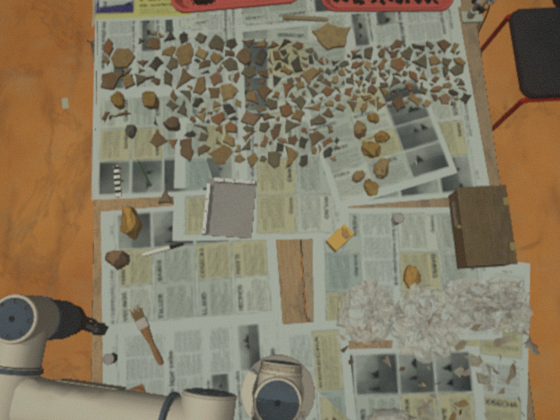

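View pics/wrist0.png

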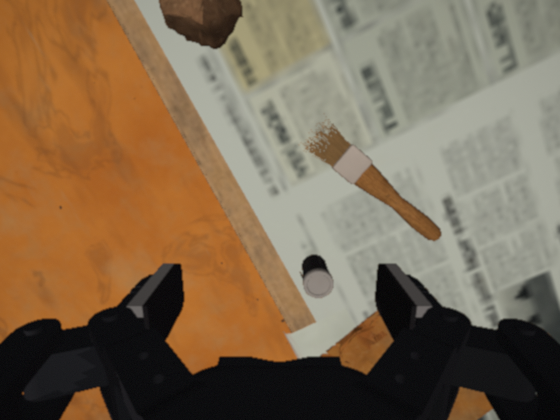

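The top view shows the board around (230,208), the honey block at (340,237), the pen at (165,249) and the can at (398,218). I'll enlarge that area.

```bash
cat > h.py <<'E'
import numpy as np,cv2
from scipy.spatial.transform import Rotation as R
from cell import bot
def cam(r,pose=None):
    K=r['intrinsics']
    if 'mount' in r:
        T=np.eye(4);T[:3,:3]=R.from_quat(pose['eef_rot']).as_matrix();T[:3,3]=pose['ee_pos'];M=T@r['mount'];return K,M[:3,:3],M[:3,3]
    return K,R.from_quat(r['rotation']).as_matrix(),np.array(r['xyz'])
def px2w(c,uv,z):
    K,Rm,t=c; d=Rm@np.linalg.solve(K,[uv[0],uv[1],1]); return t+d*(z-t[2])/d[2]
def w2px(c,p):
    K,Rm,t=c; q=K@(Rm.T@(np.asarray(p)-t)); return q[:2]/q[2]
E
python3 - <<'E'
from h import *
r=bot.get_image('top');c=cam(r)
for n,uv,z in[('block',(340,237),.05),('tl',(208,180),.02),('tr',(256,181),.02),('bl',(204,236),.008),('br',(252,239),.008),('can',(398,218),.05),('pen',(165,249),.01)]:print(n,px2w(c,uv,z).round(3))
im=r['color'][:,:,::-1]
cv2.imwrite('pics/topc.png',cv2.resize(im[165:265,190:290],None,fx=6,fy=6,interpolation=cv2.INTER_CUBIC))
cv2.imwrite('pics/topd.png',cv2.resize(im[190:265,310:410],None,fx=8,fy=8,interpolation=cv2.INTER_CUBIC))
E
```

```text
block [ 0.458 -0.223  0.05 ]
tl [0.674 0.188 0.02 ]
tr [0.662 0.032 0.02 ]
bl [0.492 0.207 0.008]
br [0.474 0.054 0.008]
can [ 0.507 -0.411  0.05 ]
pen [0.457 0.332 0.01 ]
```

View pics/topc.png

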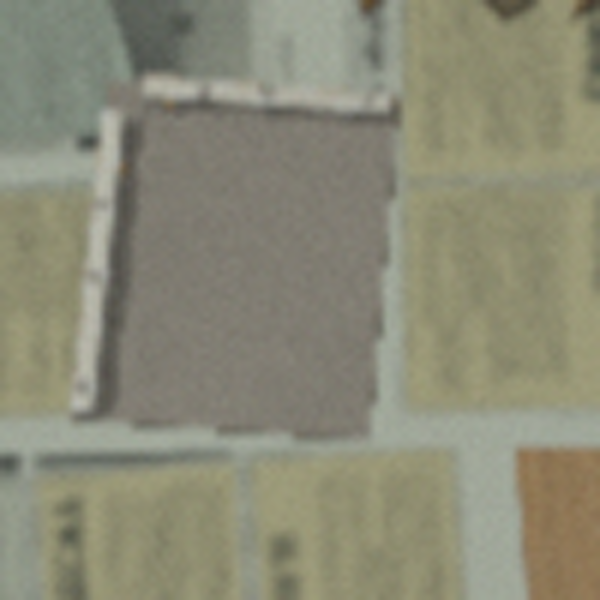

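View pics/topd.png

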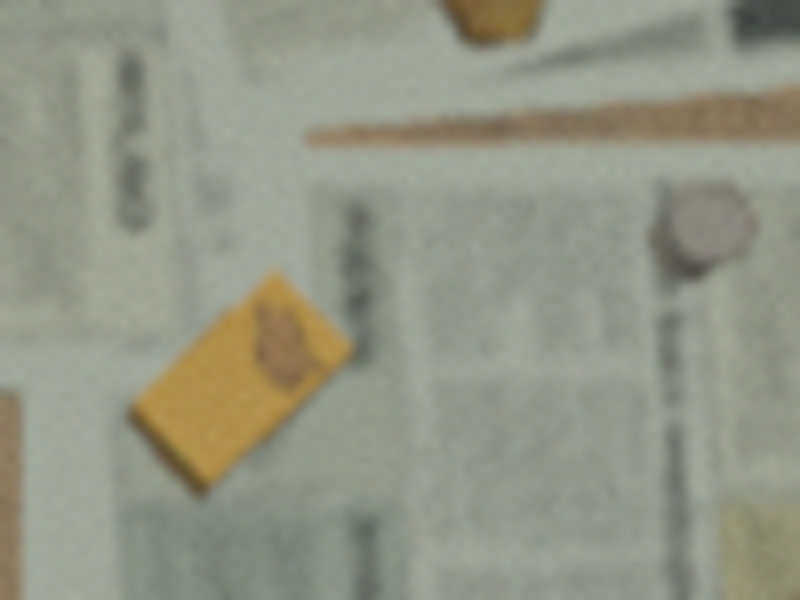

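```bash
python3 - <<'E'
from h import *
r=bot.get_image('top');c=cam(r)
B=[np.array(p)/8+[310,190]-.4 for p in[(275,272),(353,350),(205,487),(133,408)]]
P=np.array([px2w(c,p,.05) for p in B]);print(P.round(3));print(P.mean(0))
for a,b in((3,0),(2,1),(1,0),(2,3)):
  d=P[b]-P[a];print(np.linalg.norm(d),np.degrees(np.arctan2(d[1],d[0])))
F=[np.array(p)/6+[190,165] for p in[(143,75),(397,95),(105,110),(73,412)]]
Q=np.array([px2w(c,p,.02) for p in F]);print(Q.round(3))
d=Q[0]-Q[1];print(np.linalg.norm(d),np.degrees(np.arctan2(d[1],d[0]))-90)
d=Q[2]-Q[3];print(np.linalg.norm(d),np.degrees(np.arctan2(d[1],d[0])))
print(bot.observe()['time_s'])
E
```

```text
[[ 0.499 -0.239  0.05 ]
 [ 0.467 -0.267  0.05 ]
 [ 0.416 -0.205  0.05 ]
 [ 0.449 -0.179  0.05 ]]
[ 0.45765516 -0.22286865  0.05      ]
0.07849019891995965 -49.78124185753328
0.08018216130359011 -50.94873882174992
0.0431124526907498 40.51094185355687
0.04150368818840105 38.20908175743515
[[0.682 0.168 0.02 ]
 [0.663 0.031 0.02 ]
 [0.663 0.19  0.02 ]
 [0.498 0.211 0.02 ]]
0.13869327708332208 -7.938847187572776
0.1663361294730121 -7.491457955736286
0.25
```

```bash
cat >> h.py <<'E'
def go(xyz,yawdeg,base=None):
    s=bot.observe(); Rc=R.from_quat(s['eef_rot']); p=s['ee_pos']
    if base is not None: p,Rc=np.array(base[0]),R.from_euler('z',base[1],degrees=True)*R.from_euler('x',180,degrees=True)
    Rt=R.from_euler('z',yawdeg,degrees=True)*R.from_euler('x',180,degrees=True)
    sh=Rc.inv().apply(np.array(xyz)-p); rv=(Rc.inv()*Rt).as_rotvec(degrees=True)/45
    ex=Rc.as_matrix()[:,0]
    print('t',s['time_s'],'pos',s['ee_pos'].round(4),'yaw',np.degrees(np.arctan2(ex[1],ex[0])).round(2),'F',s['ft_force'].round(2),'open',round(float(s['opening']),4))
    print('shift(m)',sh.round(4),'turn/45',rv.round(4))
E
python3 - <<'E'
from h import *
go([.458,-.223,.24],-50)
E
```

```text
t 0.25 pos [0.2425 0.4934 0.2309] yaw -26.18 F [-0.68  0.92 -0.03] open 0.0857
shift(m) [ 0.5094  0.5479 -0.0086] turn/45 [ 1.000e-03 -3.000e-04  5.294e-01]
```

step_arm(plan="0.509 0.548 -0.009 0 0 0.53 1; 0.509 0.548 -0.009 0 0 0.53 1; 0.509 0.548 -0.009 0 0 0.53 1; 0.509 0.548 -0.009 0 0 0.53 1; 0.509 0.548 -0.009 0 0 0.53 1; 0.509 0.548 -0.009 0 0 0.53 1; 0.509 0.548 -0.009 0 0 0.53 1; 0.509 0.548 -0.009 0 0 0.53 1")

```text
time_s: 0.92
ee_pos: [0.3383, 0.1724, 0.2355]
eef_rot: [0.906, -0.422, 0.0, -0.0]
ft_force: [1.4, -0.3, 0.0]
opening: 0.0853
```

```bash
python3 - <<'E'
from h import *
go([.458,-.223,.24],-50)
E
```

```text
t 0.9167 pos [0.3383 0.1724 0.2355] yaw -49.97 F [ 1.44 -0.28  0.04] open 0.0853
shift(m) [ 0.3798  0.1627 -0.0047] turn/45 [-0.0011  0.0002  0.0007]
```

step_arm(plan="0.38 0.163 -0.005 0 0 0 1; 0.38 0.163 -0.005 0 0 0 1; 0.38 0.163 -0.005 0 0 0 1; 0.38 0.163 -0.005 0 0 0 1; 0.38 0.163 -0.005 0 0 0 1; 0.38 0.163 -0.005 0 0 0 1; 0.38 0.163 -0.005 0 0 0 1; 0.38 0.163 -0.005 0 0 0 1")

```text
time_s: 1.58
ee_pos: [0.4345, -0.147, 0.2395]
eef_rot: [0.906, -0.423, 0.0, -0.0]
ft_force: [1.1, 1.1, -0.3]
opening: 0.0854
```

```bash
python3 - <<'E'
from h import *
go([.458,-.223,.24],-50)
E
```

```text
t 1.5833 pos [ 0.4345 -0.147   0.2395] yaw -50.03 F [ 1.12  1.12 -0.31] open 0.0854
shift(m) [ 0.0733  0.0308 -0.0005] turn/45 [-0.0007 -0.0003 -0.0007]
```

step_arm(plan="0.073 0.031 0 0 0 0 1; 0.073 0.031 0 0 0 0 1; 0.073 0.031 0 0 0 0 1; 0.073 0.031 0 0 0 0 1; 0.073 0.031 0 0 0 0 1")

```text
time_s: 2.0
ee_pos: [0.4575, -0.2206, 0.239]
eef_rot: [0.906, -0.423, -0.0, -0.0]
ft_force: [-0.2, 0.3, -0.5]
opening: 0.0853
```

```bash
python3 - <<'E'
from h import *
go([.458,-.223,.24],-50)
r=bot.get_image('wrist');cv2.imwrite('pics/w1.png',r['color'][:,:,::-1])
r=bot.get_image('top');cv2.imwrite('pics/t1.png',cv2.resize(r['color'][150:270,130:330,::-1],None,fx=4,fy=4,interpolation=cv2.INTER_CUBIC))
E
```

```text
t 2.0 pos [ 0.4575 -0.2206  0.239 ] yaw -50.07 F [-0.22  0.31 -0.53] open 0.0853
shift(m) [ 0.0022  0.0011 -0.001 ] turn/45 [ 0.0003  0.0009 -0.0015]
```

View pics/w1.png

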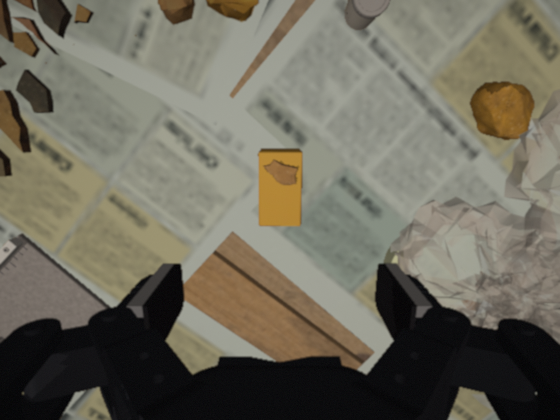

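View pics/t1.png

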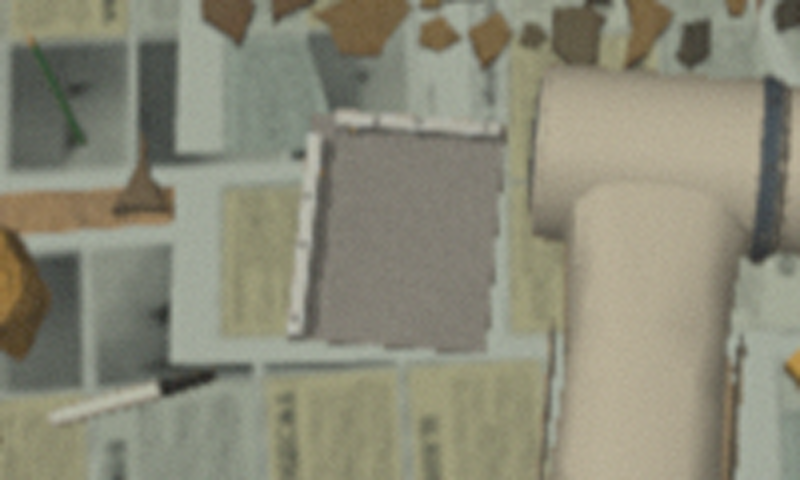

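The wrist view shows the block upright in the picture, columns 259–302 and rows 150–226, with the sherd end up. In the top view, the loose sherd (145,190) and the pen lie left of the board, out of the way. I'll enlarge the block.

```bash
python3 - <<'E'
from h import *
im=cv2.imread('pics/w1.png')[140:235,230:330];cv2.imwrite('pics/w1c.png',cv2.resize(im,None,fx=6,fy=6,interpolation=cv2.INTER_CUBIC))
E
```

```text
(no output)
```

View pics/w1c.png

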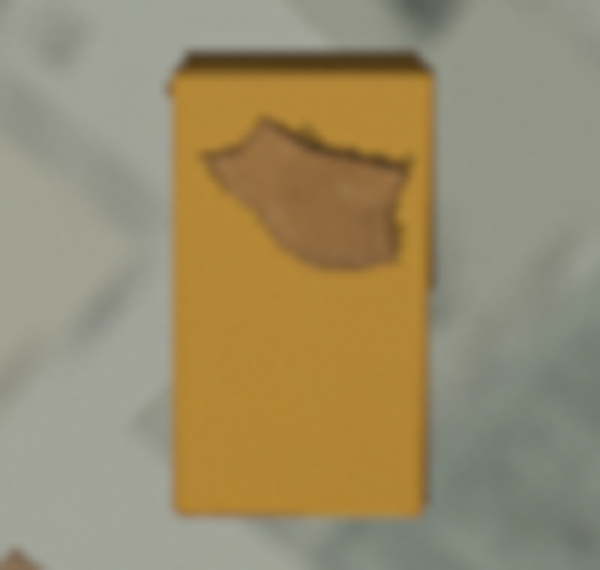

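```bash
python3 - <<'E'
from h import *
s=bot.observe();r=bot.get_image('wrist');c=cam(r,s)
B=[np.array(p)/6+[230,140]-.4 for p in[(175,72),(433,72),(426,515),(175,515)]]
P=np.array([px2w(c,p,.05) for p in B]);print(P.round(4));m=P.mean(0);print(m)
for a,b in((3,0),(2,1),(1,0),(2,3)):
  d=P[b]-P[a];print(np.linalg.norm(d),np.degrees(np.arctan2(d[1],d[0])))
go([m[0],m[1],.016],-50.5)
E
```

```text
[[ 0.4965 -0.2368  0.05  ]
 [ 0.4631 -0.265   0.05  ]
 [ 0.4122 -0.2048  0.05  ]
 [ 0.4468 -0.1757  0.05  ]]
[ 0.45464902 -0.22056919  0.05      ]
0.07882253334027214 -50.88241042101262
0.07880492373706376 -49.75427373695664
0.04374463815399035 40.087408159204514
0.045296517992961326 40.09578068807219
t 2.15 pos [ 0.4576 -0.2196  0.2397] yaw -49.93 F [ 0.51 -0.08  1.37] open 0.0857
shift(m) [-0.0013  0.003   0.2237] turn/45 [-0.0007 -0.0006  0.0127]
```

step_arm(plan="-0.002 0.002 0.15 0 0 0.01 1; -0.002 0.002 0.15 0 0 0.01 1; -0.002 0.002 0.15 0 0 0.01 1; -0.002 0.002 0.15 0 0 0.01 1; -0.002 0.002 0.18 0 0 0.01 1; -0.002 0.002 0.2 0 0 0.01 1; -0.002 0.002 0.21 0 0 0.01 1; -0.002 0.002 0.21 0 0 0.01 1")

```text
time_s: 2.82
ee_pos: [0.4532, -0.2189, 0.0273]
eef_rot: [0.905, -0.426, -0.002, 0.0]
ft_force: [-1.1, 0.2, 0.3]
opening: 0.0853
```

```bash
python3 - <<'E'
from h import *
go([.4548,-.2208,.016],-50.3)
r=bot.get_image('wrist');cv2.imwrite('pics/w2.png',r['color'][:,:,::-1])
E
```

```text
t 2.8167 pos [ 0.4532 -0.2189  0.0273] yaw -50.39 F [-1.09  0.15  0.26] open 0.0853
shift(m) [ 0.0025 -0.0001  0.0113] turn/45 [ 0.0033  0.0046 -0.002 ]
```

View pics/w2.png

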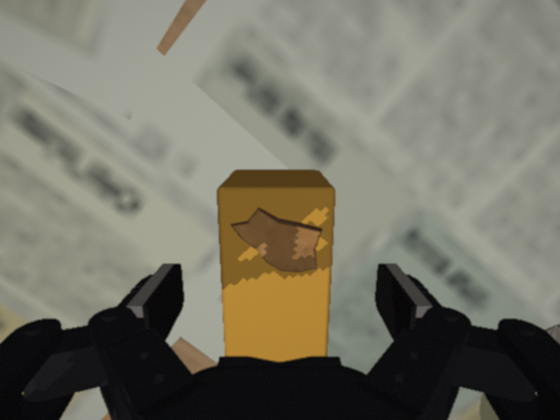

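The block stands centred between the fingers (columns 218–335, finger gap 183–377). Next I go down the last bit and grip.

step_arm(plan="0.002 0 0.011 0 0 0 1; 0.002 0 0.011 0 0 0 1; 0.002 0 0.011 0 0 0 -0.3; 0.002 0 0.011 0 0 0 -0.3; 0.002 0 0.011 0 0 0 -0.3; 0.002 0 0.011 0 0 0 -0.3; 0.002 0 0.011 0 0 0 -0.3; 0.002 0 0.011 0 0 0 -0.3", squeeze=50)

```text
time_s: 3.53
ee_pos: [0.4569, -0.222, 0.0195]
eef_rot: [0.905, -0.426, 0.001, -0.0]
ft_force: [-0.8, 2.1, 5.4]
opening: 0.0456
```

step_arm(plan="0 0 0 0 0 0 -1; 0 0 0 0 0 0 -1; 0 0 0 0 0 0 -1; 0 0 0 0 0 0 -1; 0 0 0 0 0 0 -1; 0 0 0 0 0 0 -1")

```text
time_s: 4.03
ee_pos: [0.457, -0.222, 0.0195]
eef_rot: [0.905, -0.426, 0.001, -0.0]
ft_force: [-0.1, 2.7, 6.0]
opening: 0.0454
```

```bash
python3 - <<'E'
from h import *
go([.4548,-.2208,.016],-50.3)
r=bot.get_image('wrist');cv2.imwrite('pics/w3.png',r['color'][:,:,::-1])
E
```

```text
t 4.0333 pos [ 0.457  -0.222   0.0195] yaw -50.45 F [-0.05  2.67  6.04] open 0.0454
shift(m) [-0.0023  0.0009  0.0035] turn/45 [-0.0015 -0.0021 -0.0033]
```

View pics/w3.png

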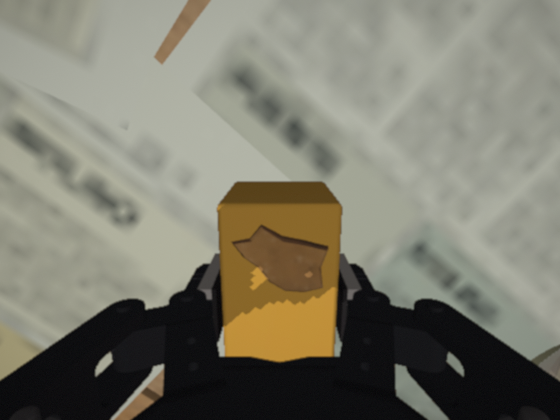

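Gripped (opening 45 mm), with the block square in the pads. Now I lift it and carry it toward the board.

step_arm(plan="0 0 -0.03 0 0 0 -1; 0 0 -0.06 0 0 0 -1; 0 0 -0.1 0 0 0 -1; 0 0 -0.13 0 0 0 -1; 0 0 -0.13 0 0 0 -1; 0 0 -0.13 0 0 0 -1")

```text
time_s: 4.58
ee_pos: [0.457, -0.2219, 0.1499]
eef_rot: [0.905, -0.426, 0.002, -0.001]
ft_force: [-0.9, 1.0, -3.1]
opening: 0.0453
```

```bash
python3 - <<'E'
from h import *
go([.583,.125,.15],-7.7)
E
```

```text
t 4.5833 pos [ 0.457  -0.2219  0.1499] yaw -50.49 F [-0.87  0.98 -3.1 ] open 0.0453
shift(m) [-0.1875 -0.3179  0.0004] turn/45 [-0.0023 -0.0046 -0.9508]
```

step_arm(plan="-0.188 -0.318 0 0 0 -0.951 -1; -0.188 -0.318 0 0 0 -0.951 -1; -0.188 -0.318 0 0 0 -0.951 -1; -0.188 -0.318 0 0 0 -0.951 -1; -0.188 -0.318 0 0 0 -0.951 -1; -0.188 -0.318 0 0 0 -0.951 -1; -0.188 -0.318 0 0 0 -0.951 -1; -0.188 -0.318 0 0 0 -0.951 -1")

```text
time_s: 5.25
ee_pos: [0.5685, 0.0934, 0.1462]
eef_rot: [0.998, -0.067, -0.002, 0.001]
ft_force: [1.1, -0.6, -1.5]
opening: 0.0452
```

```bash
python3 - <<'E'
from h import *
go([.583,.125,.15],-7.7)
E
```

```text
t 5.25 pos [0.5685 0.0934 0.1462] yaw -7.65 F [ 1.15 -0.59 -1.49] open 0.0452
shift(m) [ 0.0102 -0.0333 -0.0039] turn/45 [0.0018 0.0047 0.0011]
```

step_arm(plan="0.01 -0.033 0 0 0 0 -1; 0.01 -0.033 0 0 0 0 -1; 0.01 -0.033 0 0 0 0 -1; 0.01 -0.033 0 0 0 0 -1; 0.01 -0.033 0 0 0 0 -1")

```text
time_s: 5.67
ee_pos: [0.583, 0.1218, 0.1474]
eef_rot: [0.998, -0.067, -0.001, 0.0]
ft_force: [-0.4, 0.1, -1.6]
opening: 0.0454
```

```bash
python3 - <<'E'
from h import *
go([.583,.125,.15],-7.7)
r=bot.get_image('wrist');cv2.imwrite('pics/w4.png',r['color'][:,:,::-1])
r=bot.get_image('scene');cv2.imwrite('pics/s4.png',r['color'][:,:,::-1])
E
```

```text
t 5.6667 pos [0.583  0.1218 0.1474] yaw -7.73 F [-0.37  0.11 -1.58] open 0.0454
shift(m) [-0.0004 -0.0031 -0.0026] turn/45 [ 0.0013  0.0024 -0.0008]
```

View pics/w4.png

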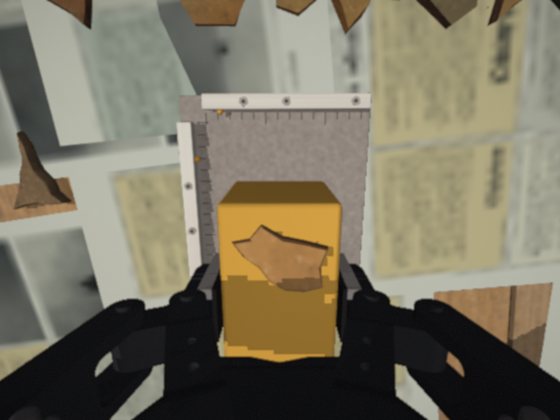

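View pics/s4.png

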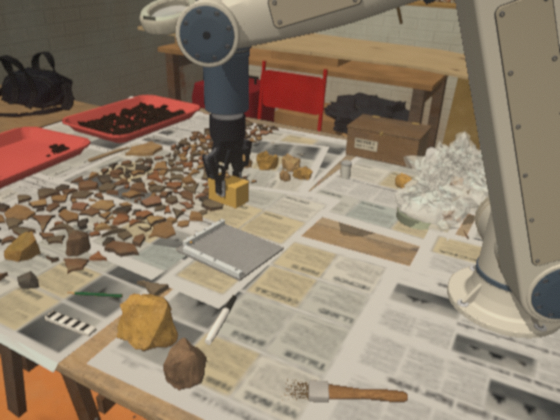

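The wrist view shows the far fence at rows 94–109, the left fence at columns 180–200 and brass pins near (219,112) and (197,158). All of these line up with the block. I'll enlarge.

```bash
python3 - <<'E'
from h import *
im=cv2.imread('pics/w4.png')[85:275,170:380];cv2.imwrite('pics/w4c.png',cv2.resize(im,None,fx=3.6,fy=3,interpolation=cv2.INTER_CUBIC))
im=cv2.imread('pics/w4.png')[85:185,170:270];cv2.imwrite('pics/w4d.png',cv2.resize(im,None,fx=6,fy=6,interpolation=cv2.INTER_CUBIC))
E
```

```text
(no output)
```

View pics/w4c.png

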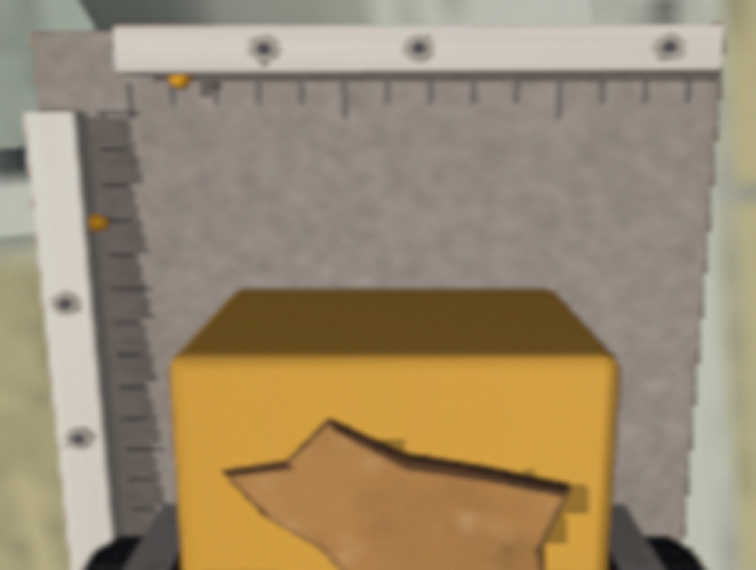

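View pics/w4d.png

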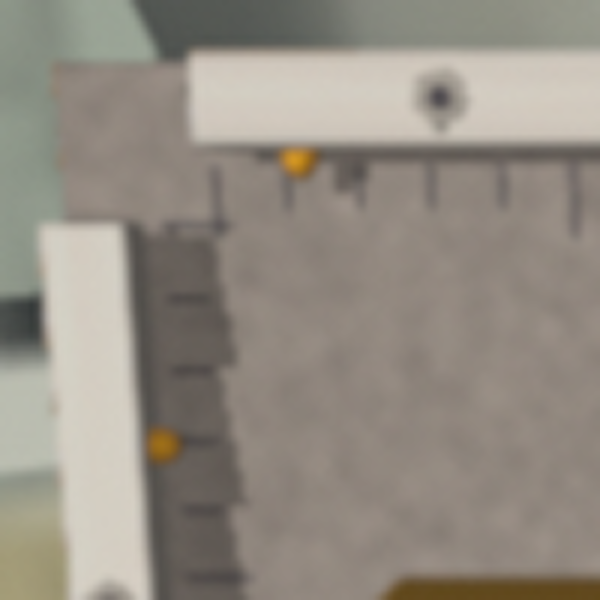

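```bash
cat > m.py <<'E'
from h import *
s=bot.observe();r=bot.get_image('wrist');c=cam(r,s)
f=lambda p:np.array(p)/[3.6,3]+[170,85]-.35
q=[px2w(c,f(p),.02) for p in[(118,70),(718,73),(79,115),(111,530)]]
q=np.array(q)
d=q[0]-q[1];y1=np.degrees(np.arctan2(d[1],d[0]))-90
d=q[2]-q[3];y2=np.degrees(np.arctan2(d[1],d[0]))
print('yaws',y1,y2)
yaw=np.radians((y1+y2)/2);ex=np.array([np.cos(yaw),np.sin(yaw)]);ey=np.array([-ex[1],ex[0]])
X=(q[:2,:2]@ex);Y=(q[2:,:2]@ey);print('X',X,'Y',Y)
o=ex*(X.mean()-.083)+ey*(Y.mean()-.068);print('origin',o,'seat',o+ex*.043+ey*.045)
zt=s['ee_pos'][2]-.0195+.05
b=np.array([px2w(c,f(p),zt) for p in[(173,357),(614,357)]]);print('block front edge rel TCP',((b[:,:2]-s['ee_pos'][:2])@ex),((b[:,:2]-s['ee_pos'][:2])@ey))
print('TCP in board',(s['ee_pos'][:2]-o)@ex,(s['ee_pos'][:2]-o)@ey,np.degrees(yaw))
E
python3 m.py
```

```text
yaws -8.050470484218977 -8.070087534648613
X [0.63694999 0.63697284] Y [0.27343327 0.27345405]
origin [0.57729514 0.12574048] seat [0.62618002 0.1642667 ]
block front edge rel TCP [0.03709451 0.03735959] [ 0.02200634 -0.02193489]
TCP in board 0.0065395388317291 -0.0031194288329642827 -8.060279009433795
```

step_arm(plan="0.023 -0.033 0 0 0 0.008 -1; 0.023 -0.033 0.03 0 0 0.008 -1; 0.023 -0.033 0.06 0 0 0.008 -1; 0.023 -0.033 0.08 0 0 0.008 -1; 0.023 -0.033 0.1 0 0 0.008 -1; 0.023 -0.033 0.1 0 0 0.008 -1; 0.023 -0.033 0.1 0 0 0.008 -1")

```text
time_s: 6.4
ee_pos: [0.6105, 0.1516, 0.0479]
eef_rot: [0.998, -0.07, -0.001, 0.001]
ft_force: [0.1, 0.4, -1.3]
opening: 0.0455
```

```bash
cat >> h.py <<'E'
O=np.array([.5773,.1257]);YAW=np.radians(-8.06)
EX=np.array([np.cos(YAW),np.sin(YAW)]);EY=np.array([-EX[1],EX[0]])
def st():
    s=bot.observe();Rc=R.from_quat(s['eef_rot']).as_matrix();p=s['ee_pos'][:2]-O
    print('t %.2f board x %.1f y %.1f z %.1f mm'%(s['time_s'],1e3*p@EX,1e3*p@EY,1e3*s['ee_pos'][2]),'yaw %.2f'%np.degrees(np.arctan2(Rc[1,0],Rc[0,0])),'zax',Rc[:,2].round(3),'F board %.1f %.1f %.1f'%(s['ft_force'][:2]@EX,s['ft_force'][:2]@EY,s['ft_force'][2]),'M',s['moment'].round(2),'open %.4f'%s['opening'])
E
python3 - <<'E'
from h import *
st()
r=bot.get_image('wrist');cv2.imwrite('pics/w5.png',r['color'][:,:,::-1]);st()
E
```

```text
t 6.40 board x 29.2 y 30.3 z 47.9 mm yaw -8.07 zax [-0.002 -0.001 -1.   ] F board 0.0 0.4 -1.3 M [-0.04 -0.07 -0.02] open 0.0455
t 6.45 board x 30.3 y 31.0 z 49.5 mm yaw -8.05 zax [ 0.001 -0.    -1.   ] F board 0.7 0.1 -1.4 M [-0.01 -0.04 -0.05] open 0.0454
```

View pics/w5.png

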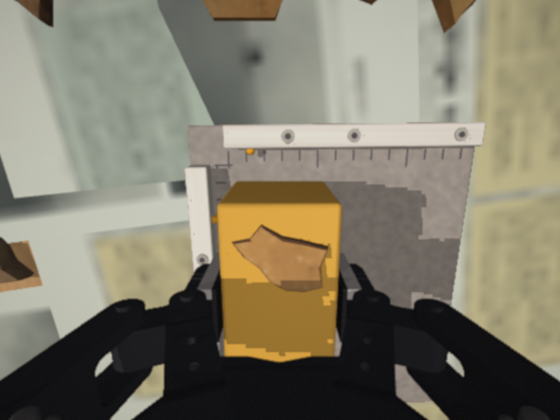

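The view is clear: far fence inner edge near row 148, left fence inner edge near column 210, and the block short of both pins. Descending.

step_arm(plan="0 0 0.01 0 0 0 -1; 0 0 0.015 0 0 0 -1; 0 0 0.018 0 0 0 -1; 0 0 0.019 0 0 0 -1; 0 0 0.019 0 0 0 -1; 0 0 0.019 0 0 0 -1")

```text
time_s: 6.95
ee_pos: [0.6112, 0.1526, 0.0296]
eef_rot: [0.998, -0.07, 0.0, -0.0]
ft_force: [-0.7, 0.4, -1.3]
opening: 0.0454
```

```bash
python3 - <<'E'
from h import *
st()
c=cam(bot.get_image('wrist'),bot.observe())
E
```

```text
t 6.95 board x 29.8 y 31.4 z 29.6 mm yaw -8.03 zax [ 0.  0. -1.] F board -0.7 0.3 -1.3 M [-0.03 -0.02 -0.03] open 0.0454
```

step_arm(plan="0 0 0.001 0 0 0 -1; 0 0 0.001 0 0 0 -1; 0 0 0.002 0 0 0 -1; 0 0 0.002 0 0 0 -1; 0 0 0.002 0 0 0 -1")

```text
time_s: 7.42
ee_pos: [0.6112, 0.1526, 0.0276]
eef_rot: [0.998, -0.07, 0.0, -0.0]
ft_force: [0.1, 0.6, -0.5]
opening: 0.0449
```

step_arm(plan="0 0 0.001 0 0 0 -1; 0 0 0.001 0 0 0 -1; 0 0 0.001 0 0 0 -1; 0 0 0.001 0 0 0 -1")

```text
time_s: 7.75
ee_pos: [0.6114, 0.1526, 0.0275]
eef_rot: [0.998, -0.07, 0.001, -0.0]
ft_force: [-3.4, 1.2, 5.6]
opening: 0.045
```

On the plate: z stopped at 27.5 mm with Fz at 5.6 N. I'll ease off slightly and slide toward the far fence.

step_arm(plan="0.002 0 -0.0004 0 0 0 -1; 0.004 0 -0.0004 0 0 0 -1; 0.006 0 -0.0004 0 0 0 -1; 0.008 0 -0.0004 0 0 0 -1; 0.009 0 -0.0004 0 0 0 -1; 0.009 0 -0.0004 0 0 0 -1")

```text
time_s: 8.25
ee_pos: [0.6207, 0.1514, 0.0275]
eef_rot: [0.998, -0.07, 0.001, -0.0]
ft_force: [-1.7, 0.5, 5.5]
opening: 0.0452
```

```bash
python3 - <<'E'
from h import *
st()
r=bot.get_image('wrist');cv2.imwrite('pics/w6.png',r['color'][:,:,::-1])
E
```

```text
t 8.25 board x 39.4 y 31.5 z 27.5 mm yaw -8.03 zax [ 0.001  0.    -1.   ] F board -1.7 0.3 5.5 M [ 0.08  0.74 -0.01] open 0.0452
```

View pics/w6.png

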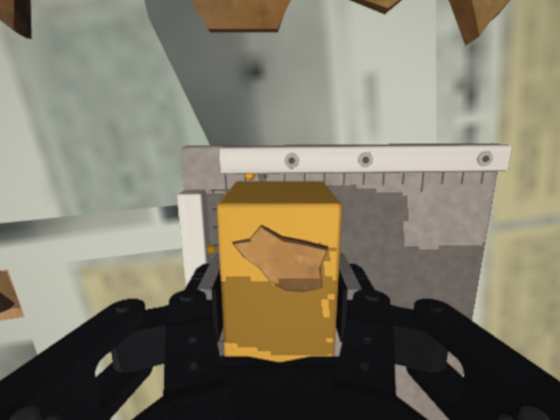

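The block front (row 182) sits just short of the far fence pin (248,177), with the left pin at (210,250). Next I slide left close to the left pin.

step_arm(plan="0 -0.002 0 0 0 0 -1; 0 -0.004 0 0 0 0 -1; 0 -0.006 0 0 0 0 -1; 0 -0.008 0 0 0 0 -1; 0 -0.008 0 0 0 0 -1")

```text
time_s: 8.72
ee_pos: [0.6221, 0.159, 0.0276]
eef_rot: [0.998, -0.07, 0.001, 0.0]
ft_force: [-1.1, -1.7, 5.5]
opening: 0.0452
```

step_arm(plan="0.001 0 0 0 0 0 -1; 0.002 0 0 0 0 0 -1; 0.002 0 0 0 0 0 -1; 0.002 0 0 0 0 0 -1")

```text
time_s: 9.05
ee_pos: [0.6234, 0.159, 0.0275]
eef_rot: [0.998, -0.07, 0.0, -0.0]
ft_force: [-2.3, -1.1, 6.1]
opening: 0.045
```

```bash
python3 - <<'E'
from h import *
st()
E
```

```text
t 9.05 board x 40.9 y 39.5 z 27.5 mm yaw -8.02 zax [ 0.001  0.    -1.   ] F board -2.2 -1.4 6.1 M [-0.1   1.08 -0.01] open 0.0450
```

step_arm(plan="0.001 0 0 0 0 0 -1; 0.002 0 0 0 0 0 -1; 0.002 0 0 0 0 0 -1; 0.002 0 0 0 0 0 -1")

```text
time_s: 9.38
ee_pos: [0.6249, 0.1588, 0.0275]
eef_rot: [0.998, -0.07, -0.0, -0.0]
ft_force: [-5.6, 0.6, 7.9]
opening: 0.0444
```

step_arm(plan="0.001 0 0 0 0 0 -1; 0.002 0 0 0 0 0 -1; 0.002 0 0 0 0 0 -1; 0.002 0 0 0 0 0 -1")

```text
time_s: 9.72
ee_pos: [0.6266, 0.1586, 0.0275]
eef_rot: [0.998, -0.07, -0.0, -0.0]
ft_force: [-5.9, -0.3, 9.0]
opening: 0.0452
```

```bash
python3 - <<'E'
from h import *
st()
E
```

```text
t 9.72 board x 44.2 y 39.5 z 27.5 mm yaw -8.02 zax [-0.  0. -1.] F board -5.8 -1.2 9.0 M [0.15 1.93 0.05] open 0.0452
```

step_arm(plan="0.0005 0 -0.0004 0 0 0 -1; 0.001 0 -0.0004 0 0 0 -1; 0.001 0 -0.0004 0 0 0 -1; 0.001 0 -0.0004 0 0 0 -1")

```text
time_s: 10.05
ee_pos: [0.6269, 0.1585, 0.0276]
eef_rot: [0.998, -0.07, -0.001, 0.0]
ft_force: [-8.0, 1.3, 8.9]
opening: 0.0449
```

step_arm(plan="0.0005 0 0 0 0 0 -1; 0.001 0 0 0 0 0 -1; 0.001 0 0 0 0 0 -1; 0.001 0 0 0 0 0 -1")

```text
time_s: 10.38
ee_pos: [0.627, 0.1585, 0.0276]
eef_rot: [0.998, -0.07, -0.002, 0.0]
ft_force: [-10.7, 1.5, 11.0]
opening: 0.0452
```

```bash
python3 - <<'E'
from h import *
st()
r=bot.get_image('wrist');cv2.imwrite('pics/w7.png',r['color'][:,:,::-1])
E
```

```text
t 10.38 board x 44.6 y 39.4 z 27.6 mm yaw -8.02 zax [-0.004  0.    -1.   ] F board -10.8 -0.0 11.0 M [0.65 3.68 0.05] open 0.0452
```

View pics/w7.png

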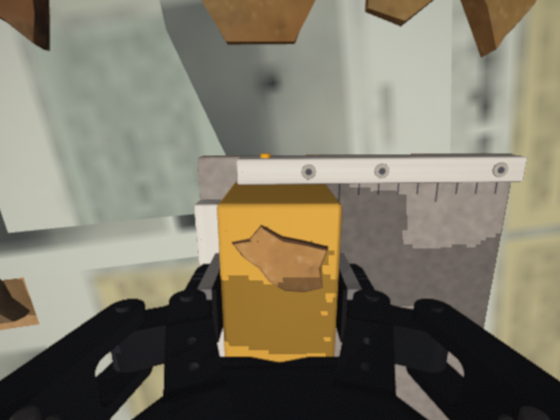

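The block is now on the far fence, with the pin's tail pushed out the back at (265,156). Next I press left in small steps.

step_arm(plan="0 -0.001 0 0 0 0 -1; 0 -0.002 0 0 0 0 -1; 0 -0.003 0 0 0 0 -1; 0 -0.003 0 0 0 0 -1; 0 -0.003 0 0 0 0 -1")

```text
time_s: 10.85
ee_pos: [0.627, 0.1589, 0.0277]
eef_rot: [0.998, -0.07, -0.002, 0.002]
ft_force: [-10.9, -6.3, 12.9]
opening: 0.0453
```

step_arm(plan="0 -0.0005 0 0 0 0 -1; 0 -0.001 0 0 0 0 -1; 0 -0.0015 0 0 0 0 -1; 0 -0.0015 0 0 0 0 -1; 0 -0.0015 0 0 0 0 -1")

```text
time_s: 11.27
ee_pos: [0.6271, 0.1599, 0.0277]
eef_rot: [0.998, -0.07, -0.003, 0.002]
ft_force: [-10.9, -7.3, 13.6]
opening: 0.0452
```

```bash
python3 - <<'E'
from h import *
st()
E
```

```text
t 11.27 board x 44.5 y 40.9 z 27.7 mm yaw -8.08 zax [-0.005 -0.004 -1.   ] F board -9.7 -8.8 13.6 M [-2.28  3.68 -0.17] open 0.0452
```

step_arm(plan="0 0 -0.0005 0 0 0 -1; 0 0 -0.001 0 0 0 -1; 0 0 -0.001 0 0 0 -1; 0 0 -0.001 0 0 0 -1")

```text
time_s: 11.6
ee_pos: [0.6272, 0.1606, 0.0278]
eef_rot: [0.998, -0.07, -0.003, 0.002]
ft_force: [-8.0, -4.5, 7.7]
opening: 0.0449
```

step_arm(plan="0 -0.0005 0 0 0 0 -1; 0 -0.001 0 0 0 0 -1; 0 -0.0015 0 0 0 0 -1; 0 -0.0015 0 0 0 0 -1; 0 -0.0015 0 0 0 0 -1")

```text
time_s: 12.02
ee_pos: [0.6274, 0.1616, 0.0278]
eef_rot: [0.998, -0.07, -0.003, 0.002]
ft_force: [-9.2, -6.4, 8.7]
opening: 0.0454
```

```bash
python3 - <<'E'
from h import *
st()
E
```

```text
t 12.02 board x 44.6 y 42.6 z 27.8 mm yaw -8.08 zax [-0.006 -0.004 -1.   ] F board -8.2 -7.6 8.7 M [-2.11  2.8  -0.08] open 0.0454
```

step_arm(plan="0 -0.0005 -0.0003 0 0 0 -1; 0 -0.001 -0.0003 0 0 0 -1; 0 -0.0015 -0.0003 0 0 0 -1; 0 -0.002 -0.0003 0 0 0 -1; 0 -0.002 -0.0003 0 0 0 -1")

```text
time_s: 12.43
ee_pos: [0.6276, 0.1634, 0.0278]
eef_rot: [0.998, -0.071, -0.003, 0.002]
ft_force: [-7.3, -5.8, 7.8]
opening: 0.045
```

step_arm(plan="0 -0.0005 0 0 0 0 -1; 0 -0.001 0 0 0 0 -1; 0 -0.001 0 0 0 0 -1; 0 -0.001 0 0 0 0 -1")

```text
time_s: 12.77
ee_pos: [0.6277, 0.1642, 0.0278]
eef_rot: [0.998, -0.07, -0.003, 0.003]
ft_force: [-7.8, -6.5, 7.4]
opening: 0.0455
```

```bash
python3 - <<'E'
from h import *
st()
r=bot.get_image('wrist');cv2.imwrite('pics/w8.png',r['color'][:,:,::-1])
r=bot.get_image('scene');cv2.imwrite('pics/s8.png',cv2.resize(r['color'][170:290,160:300,::-1],None,fx=5,fy=5,interpolation=cv2.INTER_CUBIC))
E
```

```text
t 12.77 board x 44.5 y 45.2 z 27.8 mm yaw -8.08 zax [-0.006 -0.005 -1.   ] F board -6.8 -7.5 7.4 M [-2.41  2.63 -0.08] open 0.0455
```

View pics/w8.png

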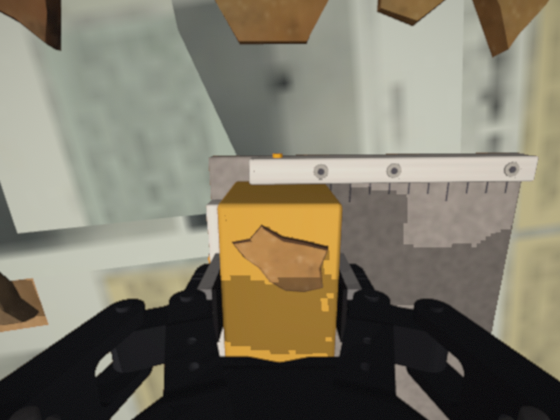

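View pics/s8.png

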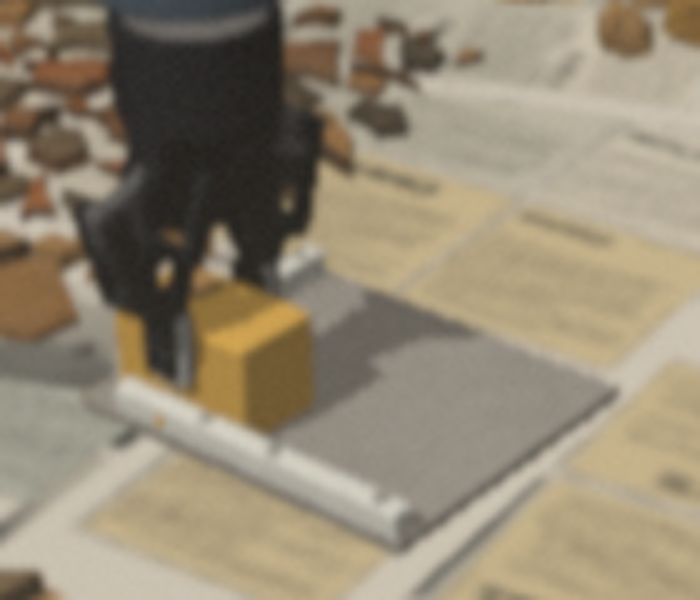

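The block is close to or at the left fence, whose pin tail shows at (160,422) in the scene crop. I'll keep pressing in small steps until the force rises without motion.

step_arm(plan="0 -0.0005 0 0 0 0 -1; 0 -0.001 0 0 0 0 -1; 0 -0.001 0 0 0 0 -1; 0 -0.001 0 0 0 0 -1")

```text
time_s: 13.2
ee_pos: [0.6277, 0.1644, 0.0278]
eef_rot: [0.998, -0.07, -0.003, 0.003]
ft_force: [-7.6, -8.6, 7.1]
opening: 0.0452
```

step_arm(plan="0 -0.0005 0 0 0 0 -1; 0 -0.001 0 0 0 0 -1; 0 -0.001 0 0 0 0 -1; 0 -0.001 0 0 0 0 -1")

```text
time_s: 13.53
ee_pos: [0.6278, 0.1644, 0.0279]
eef_rot: [0.998, -0.07, -0.003, 0.004]
ft_force: [-7.0, -12.1, 7.6]
opening: 0.045
```

step_arm(plan="0 -0.0005 0 0 0 0 -1; 0 -0.001 0 0 0 0 -1; 0 -0.001 0 0 0 0 -1; 0 -0.001 0 0 0 0 -1")

```text
time_s: 13.87
ee_pos: [0.6278, 0.1645, 0.0279]
eef_rot: [0.998, -0.07, -0.004, 0.005]
ft_force: [-8.2, -14.4, 8.7]
opening: 0.0455
```

```bash
python3 - <<'E'
from h import *
st()
E
```

```text
t 13.87 board x 44.5 y 45.5 z 27.9 mm yaw -8.07 zax [-0.008 -0.009 -1.   ] F board -6.1 -15.4 8.7 M [-5.14  2.67  0.13] open 0.0455
```

step_arm(plan="0.0005 0 0 0 0 0 -1; 0.001 0 0 0 0 0 -1; 0.0015 0 0 0 0 0 -1; 0.0015 0 0 0 0 0 -1; 0.0015 0 0 0 0 0 -1")

```text
time_s: 14.28
ee_pos: [0.6278, 0.1645, 0.0279]
eef_rot: [0.997, -0.07, -0.005, 0.005]
ft_force: [-12.5, -12.3, 12.9]
opening: 0.0454
```

step_arm(plan="0.0005 0 0 0 0 0 -1; 0.001 0 0 0 0 0 -1; 0.0015 0 0 0 0 0 -1; 0.0015 0 0 0 0 0 -1; 0.0015 0 0 0 0 0 -1")

```text
time_s: 14.7
ee_pos: [0.6279, 0.1644, 0.028]
eef_rot: [0.997, -0.07, -0.006, 0.005]
ft_force: [-18.7, -11.7, 15.7]
opening: 0.0457
```

```bash
python3 - <<'E'
from h import *
st()
E
```

```text
t 14.70 board x 44.7 y 45.5 z 28.0 mm yaw -8.08 zax [-0.013 -0.009 -1.   ] F board -16.9 -14.2 15.7 M [-4.24  6.17  0.09] open 0.0457
```

Both presses now read about 15 N with no further motion. I'll hold and check that it stays steady.

step_arm(plan="0 0 0 0 0 0 -1; 0 0 0 0 0 0 -1; 0 0 0 0 0 0 -1; 0 0 0 0 0 0 -1; 0 0 0 0 0 0 -1; 0 0 0 0 0 0 -1; 0 0 0 0 0 0 -1; 0 0 0 0 0 0 -1")

```text
time_s: 15.37
ee_pos: [0.6279, 0.1644, 0.028]
eef_rot: [0.997, -0.07, -0.006, 0.005]
ft_force: [-18.5, -11.5, 14.7]
opening: 0.0453
```

```bash
python3 - <<'E'
from h import *
st()
r=bot.get_image('wrist');cv2.imwrite('pics/w9.png',cv2.resize(r['color'][140:280,180:360,::-1],None,fx=4,fy=4,interpolation=cv2.INTER_CUBIC))
r=bot.get_image('scene');cv2.imwrite('pics/s9.png',cv2.resize(r['color'][215:275,170:250,::-1],None,fx=9,fy=9,interpolation=cv2.INTER_CUBIC))
r=bot.get_image('top');cv2.imwrite('pics/t9.png',cv2.resize(r['color'][150:270,130:330,::-1],None,fx=4,fy=4,interpolation=cv2.INTER_CUBIC))
E
```

```text
t 15.37 board x 44.7 y 45.4 z 28.0 mm yaw -8.08 zax [-0.013 -0.009 -1.   ] F board -16.7 -13.9 14.7 M [-4.3   6.16  0.02] open 0.0453
```

View pics/w9.png

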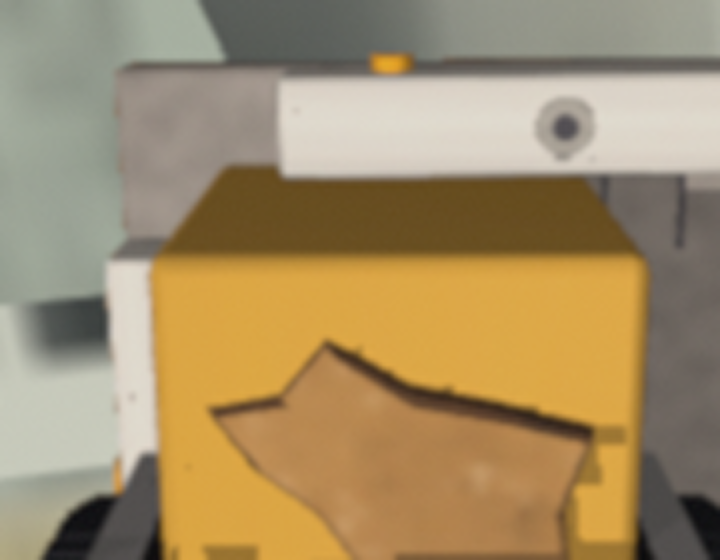

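View pics/s9.png

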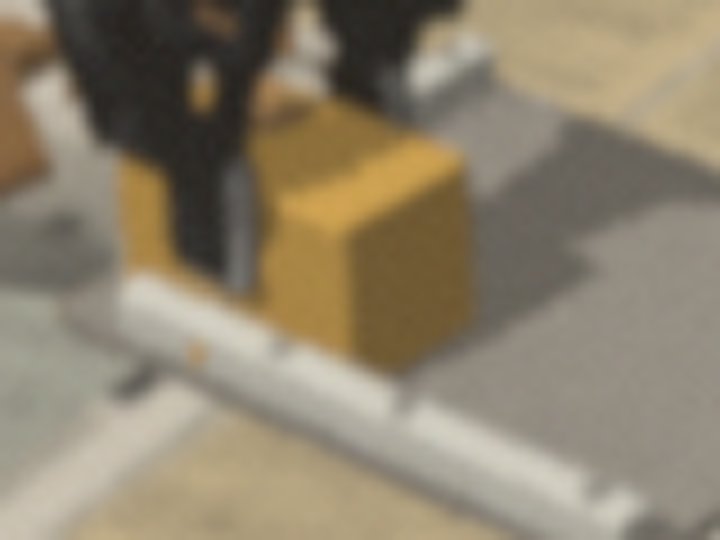

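View pics/t9.png

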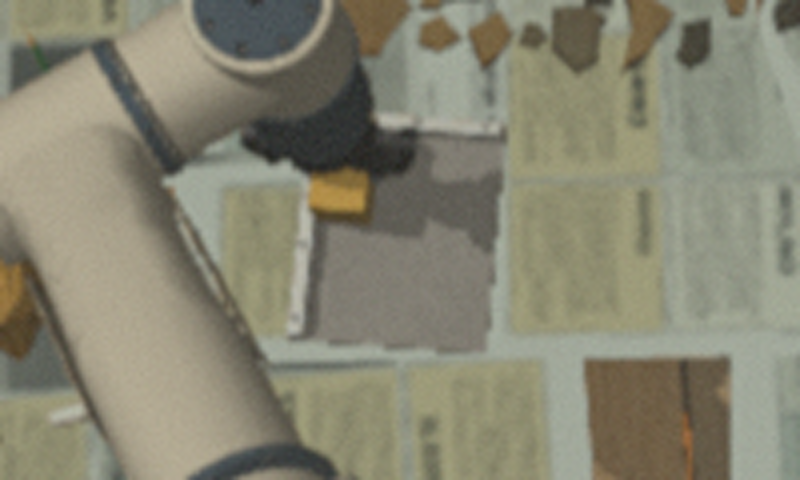

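The forces held steady for 0.7 s and both pin tails stand out behind their fences. The pen tip is where it was, and the pose matches the seat. Handing in with the press held.

```bash
python3 - <<'E'
from h import *
st(); print(bot.close_job()); st()
E
```

```text
t 15.52 board x 44.7 y 45.5 z 28.0 mm yaw -8.08 zax [-0.013 -0.009 -1.   ] F board -16.8 -14.4 15.0 M [-4.28  6.14  0.09] open 0.0452
the job is handed in; nothing more can be done
None
the job is handed in; nothing more can be done
```

The resin block is seated in the corner of the squaring board, sherd end at the far fence. I handed the job in at 15.5 s with the arm still gripping it and pressing it there; no verdict was reported.

I gripped the block across its 46 mm width with a 50 N squeeze, set it on the plate short of the pins, then slid it to the far fence and to the left fence.

What the last checks showed:
- **Force:** the wrist read about 17 N against the far fence, 14 N against the left fence and 15 N down, steady for the final 0.7 s. Each side total includes about 3 N of pin force and some friction, so I estimate 5–10 N bears on each fence; that is not measured directly. The highest wrist reading was far below the 60 N limit.
- **Position:** the tool was at board x = 44.7, y = 45.5 mm. That puts the block origin at about x = 42, y = 45.5, allowing for the block sitting 2.5–3 mm behind the tool in the grip. Height is within about 0.5 mm of where it first touched the plate. The tool's yaw matched the board's, and its tilt was about 0.016 rad.
- **Pins:** both pin tails showed out behind their fences in the pictures.
- **Other items:** part of the pen was visible in the last top view, where it had been before. The can and the loose sherd were not rechecked at the end, but the arm did not work near them.

Two things disagreed. The top camera placed the board about 5 mm away in y from the wrist camera's measurement; I used the wrist figure, and the contacts fitted it. Sliding left also met more friction than expected, so I eased the downward press partway through.

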